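Reset a tripped spice mill, load it with canela and start it at medium

TASK

The spice mill has cut out: swing its speed lever to off (white mark) and, with it off, push the recessed red reset button all the way down with the orange-handled reset pin, then stand the pin back in its block. Set the cazuelita on the worktop with its bowl centred under the mill's chute and put every cinnamon stick into the hopper; only when all that is done swing the lever to medium (yellow mark). Leave everything else on the worktop where it is and keep the cazuelita upright.

Things in the scene. Friction and masses are not known exactly. Their poses are not given: they have to be found in the camera images.
- mill: Electric spice mill, fixed; origin on the worktop, z up; place and yaw vary. Cream motor housing spans x -90..90, y -200..0 mm, flat deck at z 150, with lever and reset button on it. Grinding head (upright cylinder, radius 64) at x 0, y 70 carries the steel hopper; the sloping chute leaves the head along the mill's +y, its end at x 0, y 207.
- speed_lever (a joint): Speed lever, rad: 0 = off (white mark, against its stop), 0.8 = medium (yellow mark), 1.55 = full (red mark), range 0 to 1.57. The lever lies level above the deck on an upright pivot; it turns clockwise seen from above as the value grows, and stays where it is left (about 0.1 N m of friction, some 1.2 N at the knob).
- lever_knob (a point): Point in the lever's upright black knob with red top, 85 mm from the pivot axis. Knob: upright cylinder 20 mm in diameter from z 166 to z 200 mm; this point is at z 192 mm. It can be pinched from above with any yaw and turns freely enough in the fingers.
- lever_pivot (a point): Point on the lever's upright pivot axis at the height of lever_knob (192 mm; the pivot's hardware itself is lower, below 175 mm).
- mark_off (a point): White mark on the deck (z 150 mm) straight below the knob when the lever is off.
- mark_medium (a point): Yellow mark on the deck (z 150 mm) straight below the knob when the lever is at medium.
- reset_button (a joint): Travel of the red reset button, m: 0 = out, 0.005 = fully down. Pressed straight down; spring, about 1.8 N to start and 5.3 N fully down; it comes back out when let go.
- reset_cap (a point): Centre of the top of the red button cap (14 mm in diameter, z 157 mm when out), 10 mm deep in a black guard collar: hole 16 mm in diameter, collar 38 mm in diameter, top at z 167 mm, yellow disc round its foot. Moves down with the button. Too narrow for fingers.
- hopper_rim (a point): Centre of the hopper's mouth, z 230 mm. Hopper: steel cone, inner radius 82 mm at the rim, 52 mm at its floor, 76 mm deep (floor at z 154 mm). Its axes are those of the mill.
- chute_mouth (a point): Middle of the chute's lower end (z 78 mm), where the ground spice falls. The chute is 47 mm wide, its lowest edge about 80 mm over the worktop. The cazuelita must stand centred below this point.
- pin: Reset pin, 135 mm long, origin at the centre of its tip end, z axis along the pin towards the handle: steel shaft 7 mm in diameter (z 0..55), brass flange 26 mm in diameter (z 55..63), orange round handle 20 mm in diameter (z 63..135); a good place to grip is z 100. 60 g. It stands upright in the block, flange on the block's top.
- pin_tip (a point): Centre of the pin's tip (the pin's origin); 10 mm over the worktop when the pin is in its block.
- block_hole (a point): Centre of the mouth of the hole in the pin's dark wooden block (fixed, 60 x 60 x 65 mm): on the top face, z 65 mm. The hole is 16 mm square and 61 mm deep. The block's place and yaw vary.
- cazuela: Red clay cazuelita: open bowl 110 mm in outer diameter at the rim (48 mm high, wall 5 mm, foot 76 mm), origin at the centre of its underside, z up. One straight stub handle along its +x: from x 52 to x 120 mm, 20 mm wide, 16 mm high, centred at z 36 mm. Mass 140 to 260 g, most of it in the bowl.
- stick1: Cinnamon (canela) stick 1, a flat double quill 75 mm long (its x), 24 mm wide (y), 12 mm high (z), origin at the centre of its underside, lying on the worktop, 14 g. Two to four of the four sticks are there.
- stick2: Cinnamon (canela) stick 2, a flat double quill 75 mm long (its x), 24 mm wide (y), 12 mm high (z), origin at the centre of its underside, lying on the worktop, 14 g. Two to four of the four sticks are there.
- stick3: Cinnamon (canela) stick 3, a flat double quill 75 mm long (its x), 24 mm wide (y), 12 mm high (z), origin at the centre of its underside, lying on the worktop, 14 g. Two to four of the four sticks are there.
- stick4: Cinnamon (canela) stick 4, a flat double quill 75 mm long (its x), 24 mm wide (y), 12 mm high (z), origin at the centre of its underside, lying on the worktop, 14 g. Two to four of the four sticks are there.
- tin_chile: Bystander: round spice tin with clear window (red spice), 67 mm in diameter, 47 mm high; origin at the centre of its underside. Leave it.
- tin_oregano: Bystander: round spice tin with clear window (green herb), 67 mm in diameter, 47 mm high; origin at the centre of its underside. Leave it.
- cruet: Bystander: amber glass oil cruet, 76 mm in diameter, 158 mm high with its cork; origin at the centre of its underside. Leave it.
- salt_jar: Bystander: glass jar with red cap, 68 mm in diameter, 95 mm high; origin at the centre of its underside. Leave it.
- scraper: Bystander: white plastic bench scraper lying flat, 120 x 105 mm, 12 mm high; origin at its middle on the worktop. Leave it.
- tongs: Bystander: stainless tongs lying flat, 250 mm long, 100 mm wide, 18 mm high; origin near their middle on the worktop. Leave them.
Things that resemble listed ones, but are neither listed nor needed, are in the scene too. Leave any blue look-alike of the pin alone.

How it is judged (in metres and radians):
On the way, in this order (a step that is already met when the one before it is completed fails the run):
1. the speed lever is at off (value of joint speed_lever below 0.1 rad), for 0.3 s.
2. with the lever at off, the pin pushes the reset button down (value of joint speed_lever below 0.1 rad and value of joint reset_button above 0.0038 m and contact force between pin and reset_button above 1 N), for 0.2 s.
3. lever still off: pin back in its block, cazuelita under the chute, all sticks in the hopper (value of joint speed_lever below 0.1 rad and horizontal distance between pin_tip and block_hole below 0.01 m and height (world z) of pin_tip below 0.02 m and angle between pin's own z axis and vertical below 0.15 rad and horizontal distance between cazuela and chute_mouth below 0.025 m and angle between cazuela's own z axis and vertical below 0.1 rad and height (world z) of cazuela below 0.008 m and horizontal distance between each of stick1, stick2, stick3, stick4 and hopper_rim below 0.07 m and height (world z) of each of stick1, stick2, stick3, stick4 above 0.145 m and z of each of stick1, stick2, stick3, stick4 in the frame of hopper_rim below -0.005 m), for 0.2 s.
At the end, for the whole second after the job is handed in: Lever at 0.8 rad within 0.08; pin upright in its block (tip within 10 mm of the hole axis, under 20 mm high); cazuelita upright on the worktop, centre within 25 mm of below the chute mouth; every stick in the hopper (centre within 70 mm of its axis, 5 mm below the rim); all at rest (value of joint speed_lever between 0.72 and 0.88 rad and horizontal distance between pin_tip and block_hole below 0.01 m and height (world z) of pin_tip below 0.02 m and angle between pin's own z axis and vertical below 0.15 rad and horizontal distance between cazuela and chute_mouth below 0.025 m and angle between cazuela's own z axis and vertical below 0.1 rad and height (world z) of cazuela below 0.008 m and horizontal distance between each of stick1, stick2, stick3, stick4 and hopper_rim below 0.07 m and height (world z) of each of stick1, stick2, stick3, stick4 above 0.145 m and z of each of stick1, stick2, stick3, stick4 in the frame of hopper_rim below -0.005 m and linear speed of each of stick1, stick2, stick3, stick4, pin, cazuela below 0.02 m/s); the robot touches nothing.
It fails at once if a bystander is moved more than 35 mm (distance of any of tin_chile, tin_oregano, cruet, salt_jar, scraper, tongs from where it was at the start of the episode above 0.035 m).
It fails at once if the reset button is pushed down while the lever is away from off (value of joint reset_button above 0.0038 m and value of joint speed_lever above 0.2 rad).
It fails at once if the cazuelita is tipped over (angle between cazuela's own z axis and vertical above 0.8 rad).
Of stick1, stick2, stick3, stick4 only 2 to 4 are there at a start; the rules pass over those that are not, and their reading is None.
At some moment in a run one of stick1, stick2, stick3, stick4, cazuela may be knocked a few centimetres aside while the robot is not near it.
It also fails if it takes over 210 s, if anything falls off the work surface, if the arm or the gripper's body presses on something with over 40 N, if the wrist force passes 120 N, or if a joint passes its speed limit or range.

ROBOT

A 6-joint arm with a two-finger parallel gripper is mounted at the origin on the work surface. World frame = base frame: x ahead of the robot, y to its left, z up, the work surface at z = 0. Lengths are in m, angles in degrees, forces in N, time in s.
With the tool pointing down it reaches from about 0.3 to 0.75 m from the base axis. Payload 8.5 kg.
Tool frame: the origin (TCP) lies midway between the tips of the shut fingers; the grasp point (between the pads) lies 19 mm behind it; z points along the fingers, y is the line along which they close (so a half turn about z gives the same grasp; the last joint's range is limited). The gripper opens to 85 mm and grips with 20 to 120 N. Pads are 22 mm wide; open, the fingers measure 114 mm over their backs; the gripper's body (76 mm by 85 mm) begins 54 mm behind the grasp point. The pads swing forward as they close: fully open they stand 13 mm farther back than shut.
Start: joints at [-80.059, 21.807, 74.336, -0, 83.858, -12.336], TCP at [0.208, -0.509, 0.231] pointing down, gripper open.
Joint ranges: [-178.18, 178.18], [-50.72, 133.34], [12.68, 142.11], [-81.47, 261.47], [9.98, 163.14], [-165.26, 165.26]. Speed limits (degrees/s): [136.94, 136.94, 180, 180, 180, 180].

INTERFACE

Orientations are given as a 3x3 rotation matrix whose columns are the frame's x, y, z axes.
In Python, from rig import observe, optics, order, spotter gives the robot as it stands.
- The arm moves only by the tool move_arm, never from a script. Its argument "series" is text: rows parted by semicolons, each of 5 numbers parted by spaces: the shift along the tool's x, y, z in cm, then the turn about the tool's z in degrees, then the opening, from -1 (shut) to 1 (fully open). A call has 1 to 8 rows; each row is the pose to reach, as a shift and turn from the pose commanded when the call began, along the tool's axes at that moment; what a row does not reach only later rows make up. A row lasts 1/8 s, in which the tool goes at most 62.5 mm and 10.7 degrees, less where a joint would pass 70% of its speed; a pose out of reach is approached as far as the arm can. A call with a gripper value outside its range is refused whole. The fingers move at their own pace and stop on an object; "force" is the grip in N (left out, the last holds). Time passes only in rows, so rows that repeat a pose let the fingers close. It gives the time, the measured TCP pose, the force, the opening and the grip force at its end, in the units of the state.
- observe(): the state, without advancing time (a new reading comes with each control period).
- optics.get_image(name): name is "side" or "top"; returns a dict with "pixels" (384x512x3 uint8, blue, green, red), "camera_matrix" (3x3 intrinsics, pixels), "dist" ([k1, k2, p1, p2, k3] as OpenCV has them; the pictures are not rectified), "rvec" (rotation vector, rad) and "tvec" (3), from world to camera coordinates, as OpenCV has them. Camera axes: x right, y down, z forward; pixel columns grow to the right and rows downward; lengths in m; the calibration is good to about 2 mm. A picture is of the moment at which its call begins. There is no depth.
- order.close_job(): hands the job in; it is judged then, once.
Trained networks look in the newest picture that a camera, given by its name, has taken for a name from the list of things; names that differ only in an ending like _2 or _b are one class to them, and where a whole thing is asked for, a point or a joint stands for the part that bears it (a point fixed in the world has none). Each returns a list of dicts, best first, with "score" (0 to 1); they miss things now and then, are a little off and sometimes report something else, mostly with a low value. They report only what shows in the picture. A call takes as long as a camera call. They do not tell look-alikes from the thing itself.
- spotter.find_in(thing, camera): "point" ([x, y, z] in m, in world coordinates, good to about 4 mm: the middle of the surface that is visible of it).
- spotter.cut_out(thing, camera): "pixels" (384x512 bool, what is visible of it).
- spotter.mark_of(thing, camera): "point" ([x, y, z] in m, in world coordinates, good to about 4 mm: a listed point, or the origin of a listed thing).
The state is a dict: "time_s": time; "q": joint angles; "qvel": joint speeds; "joint_efforts": joint torques, N m; "position": TCP position; "tool_rot": TCP orientation; "ft_force": force on the tool from outside, world axes, zero at the start; "wrist_torque": the same for the moment, N m; "grip_width": finger opening in m; "gripper_force": force on a finger pad.
Only numpy, scipy, OpenCV 4.12 (cv2) and the standard library are available. Lean on these libraries where they do the work, as an engineer would, in place of code of your own. Each camera call takes 0.05 s, during which the arm holds its last target. There are 200 camera calls.

## Working session

There is one attempt and no reset: what is moved stays moved. The work goes in short steps, Python scripts to look and compute and a tool call to move; the robot and the scene stay as the last step left them, time stands still between calls to the robot, and variables do not carry over. Pictures are saved under pics/ and viewed, at most 14 in all, crops included, and the job is handed in when it is done.

Besides the shell and the picture viewer there is one more tool, called after "Call:" by a JSON object that holds its "fn" and its "kwargs". move_arm: Moves the arm, as the interface text tells. Its arguments: {"type":"object","properties":{"series":{"type":"string"},"force":{"type":"number"}},"required":["series"]}

```bash
mkdir -p pics; cat > h.py <<'E'
import numpy as np, cv2
from rig import observe, optics, order, spotter
def snap(cam,name=None):
    im=optics.get_image(cam)
    if name: cv2.imwrite(f'pics/{name}.png',np.asarray(im['pixels']))
    return im
def proj(im,P):
    return cv2.projectPoints(np.array(P,float).reshape(-1,1,3),np.array(im['rvec'],float),np.array(im['tvec'],float),np.array(im['camera_matrix'],float),np.array(im['dist'],float))[0].reshape(-1,2)
def ray(im,uv):
    n=cv2.undistortPoints(np.array(uv,float).reshape(-1,1,2),np.array(im['camera_matrix'],float),np.array(im['dist'],float)).reshape(-1,2)
    R=cv2.Rodrigues(np.array(im['rvec'],float))[0]; t=np.array(im['tvec'],float).ravel()
    d=np.c_[n,np.ones(len(n))]@R; return -R.T@t, d
def atz(im,uv,z):
    c,d=ray(im,uv); return c+d*((z-c[2])/d[:,2])[:,None]
def tri(im1,u1,im2,u2):
    c1,d1=ray(im1,u1);c2,d2=ray(im2,u2);out=[]
    for a,b in zip(d1,d2):
        s=np.linalg.lstsq(np.c_[a,-b],c2-c1,rcond=None)[0]
        out.append((c1+a*s[0]+c2+b*s[1])/2)
    return np.array(out)
def tool(dw):  # world shift (m) -> tool axes cm
    return np.round(np.array(observe()['tool_rot']).T@np.array(dw)*100,2)
E
python3 - <<'E'
from h import *
np.set_printoptions(precision=3,suppress=True)
a=snap('top','top0');b=snap('side','side0')
cv2.imwrite('pics/both.png',cv2.resize(np.vstack([a['pixels'],b['pixels']]),(450,600)))
s=observe();print(s['position'],s['tool_rot'],s['grip_width'],s['time_s'])
for n in "speed_lever lever_knob lever_pivot mark_off mark_medium reset_cap hopper_rim chute_mouth pin_tip pin block_hole cazuela mill stick1".split():
  for c in('top','side'):
    try:
      for r in spotter.mark_of(n,c)[:5]: print(n,c,round(r['score'],2),np.array(r['point']))
    except Exception as e: print(n,c,e)
E
```

```text
[ 0.208 -0.509  0.231] [[ 0.925  0.379 -0.   ]
 [ 0.379 -0.925  0.001]
 [ 0.    -0.001 -1.   ]] 0.08517459734703017 0.1
speed_lever top it knows: block_hole, cazuela, chute_mouth, cruet, hopper_rim, lever_knob, lever_pivot, mark_medium, mark_off, mill, pin, pin_tip, reset_cap, salt_jar, scraper, stick, tin_chile, tin_oregano, tongs
speed_lever side it knows: block_hole, cazuela, chute_mouth, cruet, hopper_rim, lever_knob, lever_pivot, mark_medium, mark_off, mill, pin, pin_tip, reset_cap, salt_jar, scraper, stick, tin_chile, tin_oregano, tongs
lever_knob top 0.69 [ 0.429 -0.266  0.189]
lever_knob top 0.69 [ 0.467 -0.183 -0.003]
lever_knob side 0.6 [ 0.426 -0.261  0.191]
lever_knob side 0.2 [0.681 0.237 0.003]
lever_pivot top 0.78 [ 0.507 -0.29   0.196]
lever_pivot side 0.94 [ 0.51  -0.289  0.19 ]
lever_pivot side 0.41 [ 0.352  0.199 -0.002]
mark_off top 0.97 [ 0.452 -0.354  0.146]
mark_off side 0.97 [ 0.449 -0.352  0.149]
mark_medium top 0.89 [ 0.427 -0.295  0.15 ]
mark_medium top 0.67 [0.555 0.393 0.   ]
mark_medium top 0.34 [ 0.467 -0.18  -0.002]
mark_medium side 0.77 [ 0.424 -0.297
[... 549 characters left out ...]
5 [ 0.607 -0.07   0.002]
pin side 0.67 [0.661 0.039 0.013]
pin side 0.61 [ 0.67  -0.054 -0.002]
pin side 0.52 [ 0.471 -0.184 -0.002]
pin side 0.5 [ 0.606 -0.071 -0.002]
block_hole side 0.9 [0.656 0.038 0.065]
cazuela top 0.67 [0.475 0.131 0.002]
cazuela top 0.22 [ 0.557  0.391 -0.001]
cazuela side 0.82 [ 0.479  0.129 -0.002]
cazuela side 0.49 [ 0.351  0.198 -0.002]
mill top 0.95 [ 0.468 -0.18  -0.001]
mill top 0.29 [0.555 0.39  0.001]
mill top 0.24 [0.655 0.037 0.008]
mill side 0.85 [ 0.471 -0.186 -0.004]
stick1 top 0.65 [0.552 0.388 0.002]
stick1 top 0.59 [0.445 0.402 0.003]
stick1 top 0.5 [ 0.447  0.281 -0.005]
stick1 side 0.78 [ 0.446  0.282 -0.002]
stick1 side 0.59 [ 0.554  0.39  -0.   ]
```

View pics/top0.png

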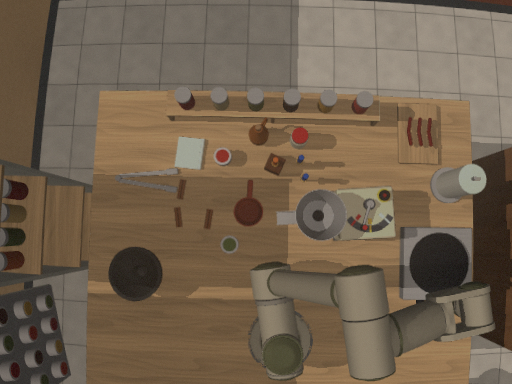

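View pics/side0.png

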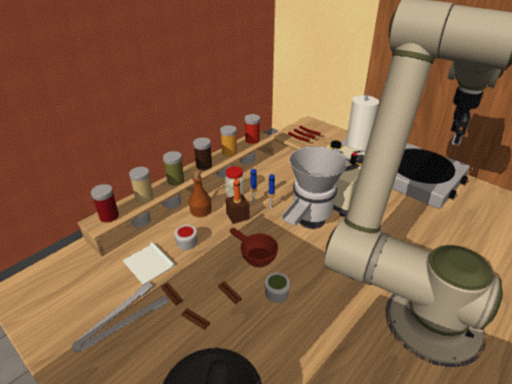

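The top view shows the mill at about (330,213) and the orange pin in its dark block at (275,163). The blue look-alikes are at (300,158) and (305,177). The cazuelita is at (248,210). Three sticks are at (181,189), (178,216) and (208,218); the red sticks on the board at (418,130) are not on the worktop and aren't cinnamon. The pin I want is the orange one at (275,163), and I'll confirm that in a crop.

```bash
python3 - <<'E'
from h import *
a=cv2.imread('pics/top0.png');b=cv2.imread('pics/side0.png')
A=cv2.resize(a[120:250,250:400],None,fx=4,fy=4,interpolation=cv2.INTER_CUBIC)
B=cv2.resize(a[150:240,160:270],None,fx=5,fy=5,interpolation=cv2.INTER_CUBIC)
C=cv2.resize(b[150:230,200:300],None,fx=4,fy=4,interpolation=cv2.INTER_CUBIC)
cv2.imwrite('pics/c1.png',A);
w=np.zeros((600,760,3),np.uint8);B=cv2.resize(B,(380,311));w[:311,:380]=B;w[:304,380:]=cv2.resize(C,(380,304));w[311:600,:380]=cv2.resize(b[270:350,140:260],(380,289))
cv2.imwrite('pics/c2.png',w)
E
```

```text
(no output)
```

View pics/c1.png

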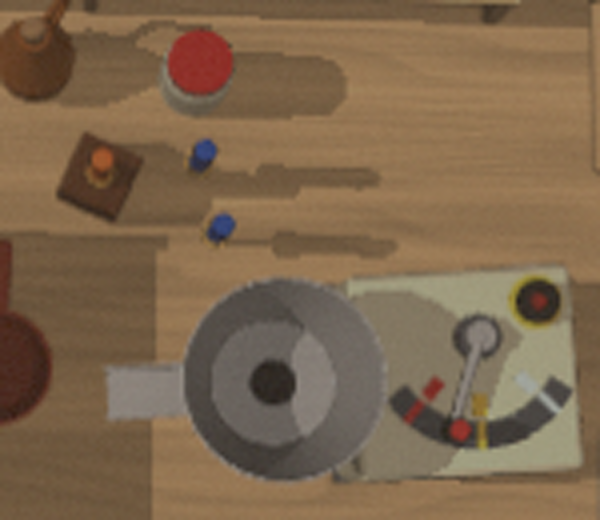

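View pics/c2.png

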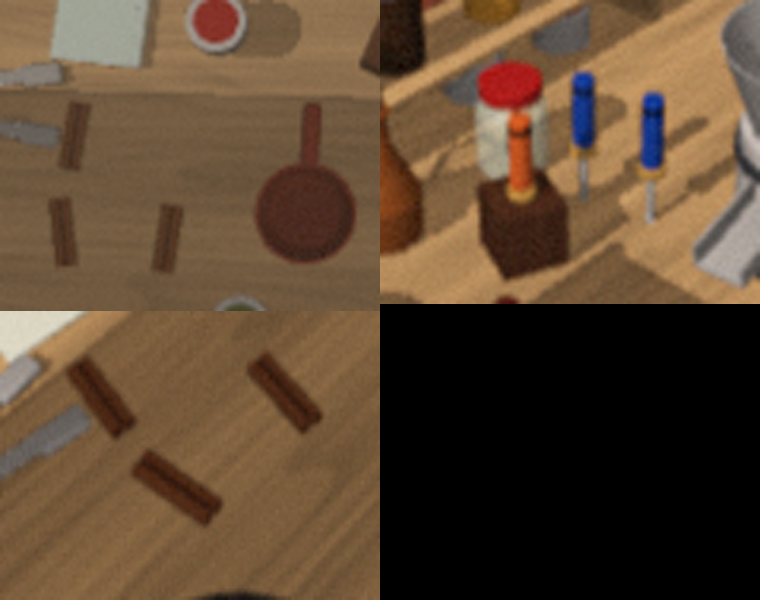

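The crops confirm the orange-handled pin in the dark block. The two blue look-alikes stand beside it without a block. The lever knob is at crop (460,430), past the yellow mark, and the reset button is at crop (540,300) inside its yellow ring. Next I go to the knob.

Call:
{"fn": "move_arm", "kwargs": {"series": "15 -7 0 0 1;29.6 -14.3 0 0 1;29.6 -14.3 0 0 1;29.6 -14.3 0 0 1;29.6 -14.3 0 0 1;29.6 -14.3 0 0 1;29.6 -14.3 5.3 0 1;29.6 -14.3 5.3 0 1", "force": 40}}

```text
time_s: 2.4
position: [0.4268, -0.2636, 0.176]
tool_rot: [[0.926, 0.379, -0.005], [0.379, -0.925, 0.005], [-0.003, -0.006, -1.0]]
ft_force: [1.0, 0.1, 1.0]
grip_width: 0.0853
gripper_force: 0.0
```

Call:
{"fn": "move_arm", "kwargs": {"series": "0 0 0 0 -1;0 0 0 0 -1;0 0 0 0 -1;0 0 0 0 -1;0 0 0 0 -1;0 0 0 0 -1", "force": 30}}

```text
time_s: 3.15
position: [0.4281, -0.2645, 0.179]
tool_rot: [[0.925, 0.379, 0.0], [0.379, -0.925, -0.001], [-0.0, 0.001, -1.0]]
ft_force: [-2.5, -0.0, 6.6]
grip_width: 0.0185
gripper_force: 29.3
```

Call:
{"fn": "move_arm", "kwargs": {"series": "-0.6 1.1 0 0 -1;-1.35 2.24 0 0 -1;-1.75 3.5 0 0 -1;-1.95 4.7 0 0 -1;-1.93 5.9 0 0 -1;-1.83 7.0 0 0 -1;-1.5 8.2 0 0 -1;-1.1 9.2 0 0 -1"}}

```text
time_s: 4.15
position: [0.4528, -0.3538, 0.1783]
tool_rot: [[0.925, 0.379, -0.001], [0.379, -0.925, 0.001], [-0.001, -0.001, -1.0]]
ft_force: [-6.9, -0.6, 3.3]
grip_width: 0.0189
gripper_force: 30.0
```

Call:
{"fn": "move_arm", "kwargs": {"series": "0.1 0.25 0 0 -1;0.15 0.35 0 0 -1;0.15 0.35 0 0 -1"}}

```text
time_s: 4.53
position: [0.453, -0.3542, 0.1782]
tool_rot: [[0.925, 0.379, -0.008], [0.38, -0.925, 0.006], [-0.005, -0.008, -1.0]]
ft_force: [-16.9, 11.8, 10.2]
grip_width: 0.0189
gripper_force: 31.0
```

Call:
{"fn": "move_arm", "kwargs": {"series": "-0.05 -0.2 0 0 -1;-0.05 -0.2 0 0 1;-0.05 -0.2 0 0 1;-0.05 -0.2 0 0 1;-0.05 -0.2 -8 0 1;-0.05 -0.2 -18 0 1;-0.05 -0.2 -23 0 1;-0.05 -0.2 -23 0 1"}}

```text
time_s: 5.52
position: [0.4544, -0.3546, 0.4115]
tool_rot: [[0.925, 0.379, 0.003], [0.379, -0.925, -0.003], [0.001, 0.004, -1.0]]
ft_force: [-0.2, 0.4, 0.2]
grip_width: 0.0858
gripper_force: 0.0
```

```bash
python3 - <<'E'
from h import *
np.set_printoptions(precision=4,suppress=True)
a=snap('top','top1');b=snap('side','side1')
def blob(im,lo,hi,box):
    x0,y0,x1,y1=box
    h=cv2.cvtColor(im['pixels'],cv2.COLOR_BGR2HSV)[y0:y1,x0:x1]
    m=cv2.inRange(h,lo,hi); ys,xs=np.nonzero(m); return (xs.mean()+x0,ys.mean()+y0,len(xs),ys.min()+y0,ys.max()+y0,xs.min()+x0,xs.max()+x0)
for n,im,bx in(('top',a,(265,145,287,175)),('side',b,(222,170,252,215))):
    print(n,blob(im,(4,170,130),(16,255,255),bx))
# cap
for bx in((378,188,392,202),): print('cap',blob(a,(0,130,60),(6,255,255),bx),blob(a,(170,130,60),(180,255,255),bx))
print('yel',blob(a,(22,120,90),(34,255,255),(374,184,396,206)))
for n in ("reset_cap lever_knob block_hole pin pin_tip cazuela stick1".split()):
  for c in('top','side'):
      for r in spotter.mark_of(n,c)[:6]: print(n,c,round(r['score'],2),np.array(r['point']))
w=np.hstack([cv2.resize(a['pixels'][170:250,340:400],(400,533)),cv2.resize(b['pixels'][120:230,200:390],(400,232)).__class__ and cv2.resize(b['pixels'][120:240,330:420],(400,533))])
cv2.imwrite('pics/c3.png',w)
E
```

```text
top (np.float64(275.11764705882354), np.float64(159.41176470588235), 17, np.int64(158), np.int64(161), np.int64(273), np.int64(277))
side (np.float64(236.11320754716982), np.float64(190.0754716981132), 106, np.int64(170), np.int64(200), np.int64(233), np.int64(242))<stdin>:7: RuntimeWarning: Mean of empty slice.
  ret = ret.dtype.type(ret / rcount)
Traceback (most recent call last):
ValueError: zero-size array to reduction operation minimum which has no identity
```

```bash
python3 - <<'E'
from h import *
np.set_printoptions(precision=4,suppress=True)
a=snap('top','top1b');b=snap('side','side1b')
p0=cv2.imread('pics/top0.png')
h=cv2.cvtColor(p0,cv2.COLOR_BGR2HSV)
sub=h[186:206,374:398]
m=cv2.inRange(sub,(20,110,90),(36,255,255));ys,xs=np.nonzero(m)
e=cv2.fitEllipse(np.c_[xs,ys].astype(np.float32)); print('yellow ring',e, len(xs)); u=(e[0][0]+374,e[0][1]+186)
print(atz(a,[u],0.152))
m=cv2.inRange(sub,(0,120,70),(8,255,255))|cv2.inRange(sub,(170,120,70),(180,255,255));ys,xs=np.nonzero(m);print('red',xs.mean()+374,ys.mean()+186,len(xs),atz(a,[(xs.mean()+374,ys.mean()+186)],0.157))
m=cv2.inRange(sub,(0,0,0),(180,255,60));ys,xs=np.nonzero(m);print('dark',len(xs),atz(a,[(xs.mean()+374,ys.mean()+186)],0.167))
# pin: top end orange at z=.145 ; side
m=cv2.inRange(h[145:175,265:287],(4,150,110),(16,255,255));ys,xs=np.nonzero(m);print('pin top px',xs.min()+265,xs.max()+265,ys.min()+145,ys.max()+145)
for n in ("reset_cap lever_knob block_hole pin pin_tip cazuela stick1".split()):
  for c in('top','side'):
      for r in spotter.mark_of(n,c)[:6]: print(n,c,round(r['score'],2),np.array(r['point']))
for P in((.656,.038,.145),(.656,.038,.073)): print(P,proj(a,P),proj(b,P))
w=np.hstack([cv2.resize(a['pixels'][120:220,230:310],(400,500),interpolation=2),cv2.resize(b['pixels'][150:250,200:280],(400,500),interpolation=2)])
cv2.imwrite('pics/c3.png',w)
E
```

```text
yellow ring ((9.6549072265625, 8.93744945526123), (12.016439437866211, 12.55954647064209), 103.37237548828125) 44
[[ 0.5413 -0.3432  0.152 ]]
red 384.35714285714283 194.78571428571428 14 [[ 0.5414 -0.3442  0.157 ]]
dark 57 [[ 0.5403 -0.3405  0.167 ]]
pin top px 272 277 157 165
reset_cap top 0.6 [0.447  0.4032 0.0055]
lever_knob top 0.58 [ 0.4733  0.1296 -0.001 ]
lever_knob top 0.49 [ 0.4531 -0.3555  0.1885]
lever_knob top 0.34 [0.7698 0.1031 0.0002]
lever_knob top 0.19 [ 0.6945  0.367  -0.0007]
block_hole top 0.63 [0.6553 0.0394 0.0678]
block_hole top 0.38 [0.651  0.0373 0.0125]
block_hole side 0.91 [0.6548 0.0357 0.0638]
pin top 0.61 [ 0.6719 -0.0528  0.002 ]
pin top 0.6 [0.6538 0.0365 0.0109]
pin top 0.6 [0.4548 0.024  0.0731]
pin top 0.58 [ 0.6045 -0.0699  0.0029]
pin side 0.72 [0.6585 0.0351 0.013 ]
pin side 0.55 [ 0.6719 -0.0539 -0.0034]
pin side 0.54 [ 0.6082 -0.0702 -0.003 ]
pin_tip side 0.7 [ 0.6002 -0.0698 -0.0012]
pin_tip side 0.59 [ 0.6704 -0.0569 -0.0016]
cazuela top 0.77 [0.4782 0.1344 0.002 ]
cazuela top 0.54 [0.4539 0.0244 0.0751]
cazuela side 0.69 [0.4769 0.1286 0.0009]
cazuela side 0.2 [ 0.6983  0.3682 -0.0018]
stick1 top 0.71 [0.4465 0.4026 0.003 ]
stick1 top 0.62 [0.5525 0.3913 0.0003]
stick1 top 0.55 [ 0.4456  0.2817 -0.0025]
stick1 side 0.79 [ 0.4466  0.2847 -0.0027]
stick1 side 0.54 [ 0.4512  0.3964 -0.0012]
stick1 side 0.45 [ 0.5578  0.3892 -0.0012]
(0.656, 0.038, 0.145) [[275.1277 159.5325]] [[236.0051 180.1966]]
(0.656, 0.038, 0.073) [[274.5616 162.8127]] [[236.6771 198.5391]]
```

View pics/c3.png

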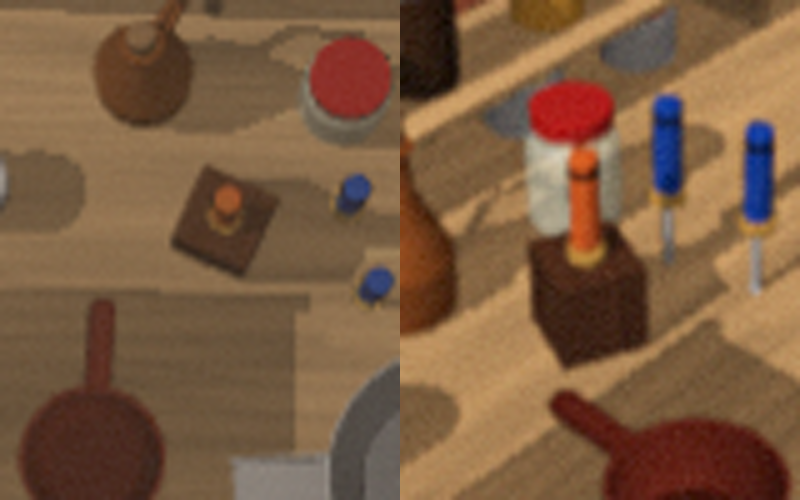

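Call:
{"fn": "move_arm", "kwargs": {"series": "33.5 -28.6 10 32 1;33.5 -28.6 10 32 1;33.5 -28.6 10 32 1;33.5 -28.6 10 32 1;33.5 -28.6 10 32 1;33.5 -28.6 10 32 1;33.5 -28.6 10 32 1;33.5 -28.6 10 32 1"}}

```text
time_s: 7.42
position: [0.6565, 0.0399, 0.3069]
tool_rot: [[0.986, -0.166, -0.002], [-0.166, -0.986, 0.0], [-0.002, -0.0, -1.0]]
ft_force: [-0.5, -1.0, 0.5]
grip_width: 0.0854
gripper_force: 0.0
```

Call:
{"fn": "move_arm", "kwargs": {"series": "0 0 0 0 1;0 0 6 0 1;0 0 12 0 1;0 0 17 0 1;0 0 20 0 1;0 0 22 0 1;0 0 22 0 1"}}

```text
time_s: 8.3
position: [0.6554, 0.0353, 0.0878]
tool_rot: [[0.985, -0.171, -0.002], [-0.171, -0.985, -0.0], [-0.002, 0.0, -1.0]]
ft_force: [0.3, 0.1, -0.2]
grip_width: 0.0852
gripper_force: 0.0
```

Call:
{"fn": "move_arm", "kwargs": {"series": "0 0 0 0 -1;0 0 0 0 -1;0 0 0 0 -1;0 0 0 0 -1;0 0 0 0 -1;0 0 0 0 -1", "force": 60}}

```text
time_s: 9.05
position: [0.6561, 0.0369, 0.0887]
tool_rot: [[0.986, -0.169, 0.001], [-0.169, -0.986, -0.0], [0.001, 0.0, -1.0]]
ft_force: [-1.9, -0.4, 3.3]
grip_width: 0.0187
gripper_force: 58.4
```

Call:
{"fn": "move_arm", "kwargs": {"series": "0 0 -4 0 -1;0 0 -9 0 -1;0 0 -15 0 -1;0 0 -21 0 -1;0 0 -24 0 -1;0 0 -24 0 -1;0 0 -24 0 -1"}}

```text
time_s: 9.93
position: [0.6557, 0.0369, 0.3262]
tool_rot: [[0.986, -0.169, -0.003], [-0.169, -0.986, 0.0], [-0.003, 0.0, -1.0]]
ft_force: [-0.4, -0.8, -0.8]
grip_width: 0.0187
gripper_force: 58.6
```

Call:
{"fn": "move_arm", "kwargs": {"series": "-4.9 39.4 0 0 -1;-4.9 39.4 0 0 -1;-4.9 39.4 0 0 -1;-4.9 39.4 0 0 -1;-4.9 39.4 0 0 -1;-4.9 39.4 0 0 -1;-4.9 39.4 4 0 -1;-4.9 39.4 4 0 -1"}}

```text
time_s: 10.92
position: [0.5395, -0.3437, 0.2833]
tool_rot: [[0.985, -0.172, -0.007], [-0.171, -0.985, 0.007], [-0.008, -0.006, -1.0]]
ft_force: [0.6, 0.3, -0.3]
grip_width: 0.0183
gripper_force: 58.8
```

```bash
python3 - <<'E'
from h import *
np.set_printoptions(precision=4,suppress=True)
a=snap('top','top2');b=snap('side','side2')
s=observe();p=np.array(s['position']);print(p)
print('tip expected',p-[0,0,.0787],proj(b,p-[0,0,.0787]),proj(a,p-[0,0,.0787]), 'grip',proj(b,p+[0,0,.019]))
print('cap',proj(b,(.541,-.343,.167)))
u=proj(b,p-[0,0,.05])[0].astype(int);print(u)
w=cv2.resize(b['pixels'][u[1]-45:u[1]+45,u[0]-50:u[0]+50],(800,600)[:2] and (660,594),interpolation=2)
cv2.imwrite('pics/c4.png',w)
for c in('top','side'):
  for n in('pin_tip','reset_cap'):
    for r in spotter.mark_of(n,c)[:4]: print(n,c,round(r['score'],2),np.array(r['point']))
E
```

```text
[ 0.5414 -0.3424  0.2882]
tip expected [ 0.5414 -0.3424  0.2095] [[336.6223 131.0561]] [[388.1909 193.4568]] grip [[340.1973 104.5995]]
cap [[335.338  141.8458]]
[337 123]
reset_cap top 0.17 [0.4528 0.0233 0.0744]
pin_tip side 0.72 [ 0.5994 -0.0707  0.0026]
pin_tip side 0.56 [ 0.6711 -0.055   0.0022]
```

View pics/c4.png

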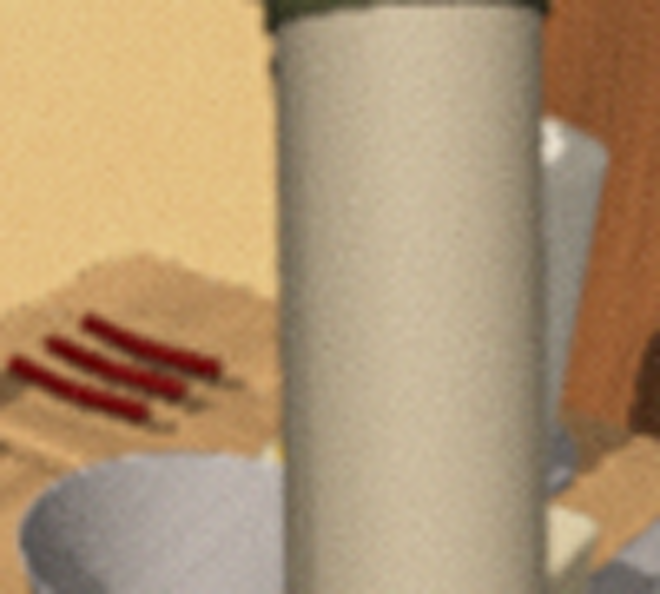

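The view shows only the upper arm hiding the pin, with the hopper at crop (160,520). I'll go by measured positions and feel for the hole gently.

Call:
{"fn": "move_arm", "kwargs": {"series": "0 0 2 0 -1;0 0 3.4 0 -1;0 0 3.9 0 -1;0 0 4.2 0 -1;0 0 4.5 0 -1;0 0 4.7 0 -1;0 0 4.7 0 -1"}}

```text
time_s: 12.1
position: [0.5411, -0.3432, 0.2413]
tool_rot: [[0.986, -0.169, 0.0], [-0.169, -0.986, -0.0], [0.0, 0.0, -1.0]]
ft_force: [0.3, -0.5, -0.6]
grip_width: 0.0189
gripper_force: 58.8
```

Call:
{"fn": "move_arm", "kwargs": {"series": "0 0 0.5 0 -1;0 0 0.7 0 -1;0 0 0.9 0 -1;0 0 1.05 0 -1;0 0 1.15 0 -1;0 0 1.15 0 -1;0 0 1.15 0 -1;0 0 1.15 0 -1"}}

```text
time_s: 13.1
position: [0.5412, -0.3432, 0.2305]
tool_rot: [[0.986, -0.169, 0.001], [-0.169, -0.986, -0.001], [0.001, 0.001, -1.0]]
ft_force: [-1.4, 0.6, 5.4]
grip_width: 0.0189
gripper_force: 59.6
```

Call:
{"fn": "move_arm", "kwargs": {"series": "0 0 0.1 0 -1;0 0 0.2 0 -1;0 0 0.2 0 -1;0 0 0.2 0 -1;0 0 0.2 0 -1"}}

```text
time_s: 13.72
position: [0.5415, -0.3433, 0.2302]
tool_rot: [[0.986, -0.169, 0.003], [-0.169, -0.986, -0.003], [0.003, 0.002, -1.0]]
ft_force: [-2.2, 2.2, 15.0]
grip_width: 0.0185
gripper_force: 60.4
```

Call:
{"fn": "move_arm", "kwargs": {"series": "0 0 -3 0 -1;0 0 -9.6 0 -1;0 0 -9.6 0 -1;2 -15 -9.6 0 -1;4.9 -39.4 -9.6 0 -1;4.9 -39.4 -9.6 0 -1;4.9 -39.4 -9.6 0 -1;4.9 -39.4 -9.6 0 -1"}}

```text
time_s: 14.72
position: [0.6318, -0.042, 0.3225]
tool_rot: [[0.986, -0.169, -0.002], [-0.169, -0.986, 0.001], [-0.002, -0.0, -1.0]]
ft_force: [0.4, -0.3, -0.8]
grip_width: 0.0188
gripper_force: 58.8
```

Call:
{"fn": "move_arm", "kwargs": {"series": "0 0 0 0 -1;0 0 0 0 -1;0 0 0 0 -1"}}

```text
time_s: 15.1
position: [0.6314, -0.0453, 0.3233]
tool_rot: [[0.985, -0.171, -0.001], [-0.171, -0.985, 0.0], [-0.001, 0.0, -1.0]]
ft_force: [0.0, -0.2, -0.4]
grip_width: 0.0186
gripper_force: 58.8
```

```bash
python3 - <<'E'
from h import *
np.set_printoptions(precision=4,suppress=True)
a=snap('top','top3');b=snap('side','side3')
s=observe();p=np.array(s['position']);print(p,s['time_s'])
q=[p-[0,0,.0787],p-[0,0,.0237]];print(proj(b,q),proj(b,(.656,.037,.065)))
w=cv2.resize(b['pixels'][110:230,190:280],(450,600),interpolation=2)
cv2.imwrite('pics/c5.png',w)
E
```

```text
[ 0.6314 -0.0453  0.3237] 15.2
[[259.8949 144.8921]
 [260.0152 128.7104]] [[236.9655 200.3597]]
```

View pics/c5.png

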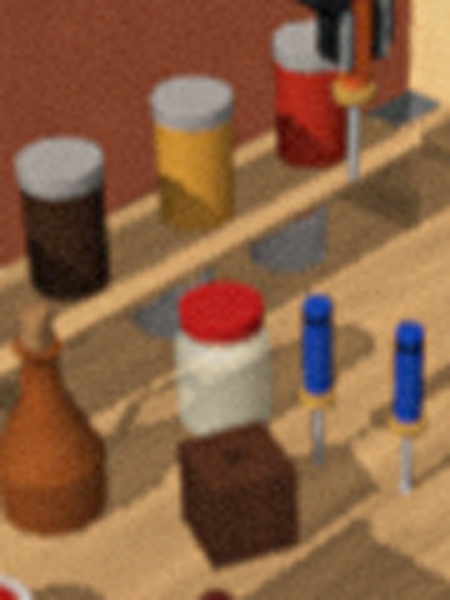

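The pin is upright in the gripper. Its tip is at crop (352,178), within 1 px of the prediction, and the hole is at (233,455), where it should be.

Call:
{"fn": "move_arm", "kwargs": {"series": "0.5 -4.3 0 0 -1;1.03 -8.5 0 0 -1;1.03 -8.5 5 0 -1;1.03 -8.5 10 0 -1;1.03 -8.5 14.5 0 -1;1.03 -8.5 15.5 0 -1;1.03 -8.5 15.5 0 -1"}}

```text
time_s: 16.08
position: [0.6566, 0.0374, 0.1698]
tool_rot: [[0.986, -0.17, 0.001], [-0.17, -0.986, -0.0], [0.001, -0.0, -1.0]]
ft_force: [-0.2, 0.4, -0.0]
grip_width: 0.0188
gripper_force: 58.9
```

Call:
{"fn": "move_arm", "kwargs": {"series": "0 0 1 0 -1;0 0 1.8 0 -1;0 0 2.5 0 -1;0 0 3 0 -1;0 0 3 0 -1"}}

```text
time_s: 16.7
position: [0.656, 0.038, 0.1384]
tool_rot: [[0.986, -0.169, -0.001], [-0.169, -0.986, 0.0], [-0.001, 0.0, -1.0]]
ft_force: [0.0, -0.1, -1.0]
grip_width: 0.0185
gripper_force: 58.9
```

Call:
{"fn": "move_arm", "kwargs": {"series": "0 0 1 0 -1;0 0 2 0 -1;0 0 3 0 -1;0 0 4 0 -1;0 0 4.6 0 -1;0 0 4.9 0 -1;0 0 4.9 0 -1"}}

```text
time_s: 17.58
position: [0.6562, 0.038, 0.0898]
tool_rot: [[0.986, -0.169, 0.0], [-0.169, -0.986, 0.0], [0.0, -0.0, -1.0]]
ft_force: [-0.2, -0.5, -0.7]
grip_width: 0.0187
gripper_force: 58.9
```

Call:
{"fn": "move_arm", "kwargs": {"series": "0 0 0.1 0 -1;0 0 0.1 0 1;0 0 0.1 0 1;0 0 0.1 0 1;0 0 0.1 0 1;0 0 -8 0 1;0 0 -18 0 1;0 0 -20 0 1"}}

```text
time_s: 18.58
position: [0.6558, 0.038, 0.2785]
tool_rot: [[0.986, -0.169, 0.0], [-0.169, -0.986, 0.0], [0.0, -0.0, -1.0]]
ft_force: [0.7, -0.5, -0.6]
grip_width: 0.0854
gripper_force: 0.0
```

```bash
python3 - <<'E'
from h import *
np.set_printoptions(precision=4,suppress=True)
a=snap('top','top4');b=snap('side','side4')
s=observe();print(s['position'],s['time_s'])
for n in('cazuela','stick1','chute_mouth','pin'):
  for c in('top','side'):
    for r in spotter.mark_of(n,c)[:4]: print(n,c,round(r['score'],2),np.array(r['point']))
for c,im in(('top',a),('side',b)):
  for n,z in(('cazuela',.036),('stick1',.012)):
    for r in spotter.cut_out(n,c)[:4]:
      m=np.array(r['pixels']);ys,xs=np.nonzero(m)
      if not len(xs): continue
      P=atz(im,np.c_[xs,ys],z)[:,:2];mu=P.mean(0);(ev,V)=np.linalg.eigh(np.cov((P-mu).T));L=(P-mu)@V
      rc=cv2.minAreaRect((P*1000).astype(np.float32))
      print(n,c,round(r['score'],2),len(xs),mu,'axis deg',np.degrees(np.arctan2(V[1,1],V[0,1]))%180,np.ptp(L,axis=0),rc)
w=cv2.resize(a['pixels'][140:240,110:300],(760,400),interpolation=2)
cv2.imwrite('pics/c6.png',w)
E
```

```text
[0.6577 0.0379 0.2845] 18.675
cazuela top 0.87 [0.4736 0.1335 0.0018]
cazuela top 0.68 [ 0.358   0.1983 -0.0058]
cazuela side 0.75 [ 0.4784  0.1305 -0.0009]
cazuela side 0.33 [ 0.4498 -0.3519  0.1499]
cazuela side 0.23 [ 0.6973  0.3708 -0.001 ]
stick1 top 0.62 [0.5517 0.3907 0.0018]
stick1 top 0.48 [0.4494 0.4043 0.0042]
stick1 top 0.4 [ 0.4495  0.2815 -0.0038]
stick1 side 0.75 [ 0.4452  0.2823 -0.004 ]
stick1 side 0.68 [0.5561 0.3879 0.0002]
stick1 side 0.39 [ 0.4633 -0.1154  0.233 ]
chute_mouth top 0.63 [0.4531 0.0267 0.0744]
pin top 0.57 [ 0.6713 -0.0542  0.0043]
pin top 0.46 [ 0.6004 -0.0702  0.0001]
pin top 0.45 [0.656  0.0392 0.0084]
pin top 0.18 [ 0.5052 -0.2871  0.1973]
pin side 0.69 [ 0.6065 -0.0703 -0.0006]
pin side 0.6 [ 0.6692 -0.053  -0.0033]
pin side 0.54 [0.6603 0.0386 0.011 ]
cazuela top 0.75 375 [0.4907 0.1521] axis deg 165.31211603379214 [0.056  0.1511] ((503.61212158203125, 155.5861358642578), (50.863563537597656, 151.67266845703125), 81.39005279541016)
cazuela top 0.44 126 [0.5532 0.383 ] axis deg 172.09177098318875 [0.0248 0.0735] ((553.0880126953125, 383.3791503
[... 808 characters left out ...]
0.4839 0.1347] axis deg 163.04936229752633 [0.1164 0.1835] ((496.53271484375, 121.01547241210938), (112.05359649658203, 181.33091735839844), 64.27460479736328)
stick1 side 0.83 280 [0.4443 0.4025] axis deg 5.89288401273339 [0.0272 0.0826] ((447.0297546386719, 402.10272216796875), (82.55662536621094, 27.199676513671875), 5.525930404663086)
stick1 side 0.78 197 [0.5519 0.3935] axis deg 170.77895590925735 [0.0232 0.0798] ((552.2909545898438, 393.2565612792969), (22.55194664001465, 79.34295654296875), 82.71031188964844)
stick1 side 0.46 231 [0.442  0.2855] axis deg 171.77140355022667 [0.0252 0.0814] ((442.9320068359375, 284.7705078125), (24.605148315429688, 81.28524017333984), 83.05663299560547)
```

View pics/c6.png

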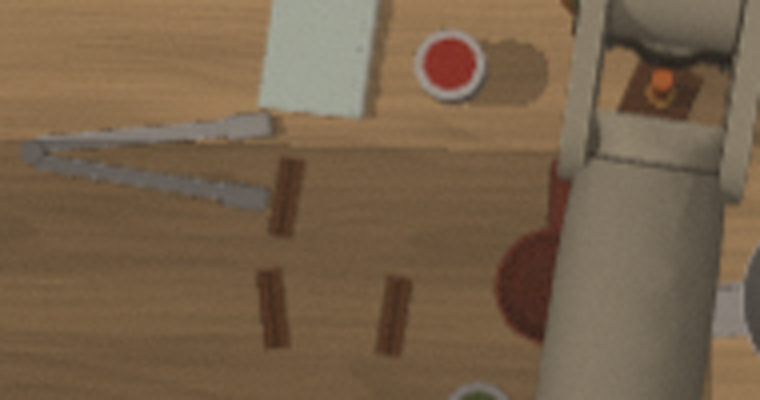

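The pin stands back in its block at crop (660,85). The three sticks are at (285,198), (272,310) and (395,315), and the cazuelita is at (545,285), partly hidden by the arm. Nothing has moved. Next I measure the handle axis.

```bash
python3 - <<'E'
from h import *
np.set_printoptions(precision=4,suppress=True)
im=snap('top');p=cv2.imread('pics/top0.png')
h=cv2.cvtColor(p,cv2.COLOR_BGR2HSV)
x0,y0=228,176
s=h[y0:232,x0:268]
m=cv2.inRange(s,(0,110,40),(9,255,255))|cv2.inRange(s,(172,110,40),(180,255,255))
n,l,st,_=cv2.connectedComponentsWithStats(m);k=1+st[1:,4].argmax();ys,xs=np.nonzero(l==k);xs=xs+x0;ys=ys+y0
print(len(xs),xs.min(),xs.max(),ys.min(),ys.max())
bow=ys>198
c,r=cv2.minEnclosingCircle(np.c_[xs[bow],ys[bow]].astype(np.float32));C=atz(im,[c],.048)[0];print('bowl',c,r,C)
hd=(ys<193);P=atz(im,np.c_[xs[hd],ys[hd]],.044)[:,:2];print('handle',P.min(0),P.max(0),P.mean(0));f=np.polyfit(P[:,0],P[:,1],1);print('deg',np.degrees(np.arctan(f[0])),'line at .56',np.polyval(f,.56))
d=P.mean(0)-C[:2];print('dir from centre',np.degrees(np.arctan2(d[1],d[0])))
E
```

```text
681 234 262 180 225
bowl (247.81394958496094, 211.02325439453125) 14.590249061584473 [0.4782 0.1315 0.048 ]
handle [0.5488 0.1189] [0.5938 0.1343] [0.5719 0.1271]
deg -1.8475079047918546 line at .56 0.12749395696232105
dir from centre -2.6903658508099793
```

Call:
{"fn": "move_arm", "kwargs": {"series": "-5 -3.5 0 -4 1;-10.85 -7.2 0 -7.2 1;-10.85 -7.2 6 -7.2 1;-10.85 -7.2 12 -7.2 1;-10.85 -7.2 18 -7.2 1;-10.85 -7.2 20 -7.2 1;-10.85 -7.2 20 -7.2 1;-10.85 -7.2 20 -7.2 1"}}

```text
time_s: 20.32
position: [0.5621, 0.1273, 0.0776]
tool_rot: [[0.999, -0.044, 0.002], [-0.044, -0.999, 0.0], [0.002, -0.0, -1.0]]
ft_force: [-0.4, 1.1, 0.9]
grip_width: 0.0853
gripper_force: 0.0
```

Call:
{"fn": "move_arm", "kwargs": {"series": "0 0 3 0 1;0 0 5 0 1;0 0 5.8 0 1;0 0 5.8 0 1;0 0 5.8 0 1"}}

```text
time_s: 20.95
position: [0.562, 0.1273, 0.0194]
tool_rot: [[0.999, -0.044, 0.002], [-0.044, -0.999, 0.0], [0.002, -0.0, -1.0]]
ft_force: [-0.0, -0.1, 1.4]
grip_width: 0.0855
gripper_force: 0.0
```

Call:
{"fn": "move_arm", "kwargs": {"series": "0 0 0 0 -1;0 0 0 0 -1;0 0 0 0 -1;0 0 0 0 -1;0 0 0 0 -1;0 0 0 0 -1", "force": 80}}

```text
time_s: 21.7
position: [0.5615, 0.1274, 0.0185]
tool_rot: [[0.999, -0.044, 0.0], [-0.044, -0.999, 0.0], [0.0, -0.0, -1.0]]
ft_force: [-0.4, 0.8, 3.3]
grip_width: 0.0189
gripper_force: 79.5
```

Call:
{"fn": "move_arm", "kwargs": {"series": "0 0 -0.3 0 -1;-0.4 2 -0.3 0 -1;-0.8 4.5 -0.3 0 -1;-1.2 7 -0.3 0 -1;-1.6 9.2 -0.3 0 -1;-1.93 10.75 -0.3 0 -1;-1.93 10.75 -0.3 0 -1;-1.93 10.75 0 0 -1"}}

```text
time_s: 22.7
position: [0.5377, 0.021, 0.0185]
tool_rot: [[0.999, -0.044, 0.001], [-0.044, -0.999, -0.0], [0.001, 0.0, -1.0]]
ft_force: [3.6, -1.3, 6.7]
grip_width: 0.0185
gripper_force: 80.1
```

Call:
{"fn": "move_arm", "kwargs": {"series": "0 0 0 0 1;0 0 0 0 1;0 0 0 0 1;0 0 0 0 1;0 0 -4 0 1;0 0 -10 0 1;0 0 -16 0 1;0 -1 -22 0 1"}}

```text
time_s: 23.7
position: [0.5375, 0.0307, 0.2404]
tool_rot: [[0.999, -0.045, 0.0], [-0.045, -0.999, 0.0], [0.0, -0.0, -1.0]]
ft_force: [1.0, 0.5, -0.1]
grip_width: 0.0856
gripper_force: 0.0
```

Call:
{"fn": "move_arm", "kwargs": {"series": "0 -8 -3 0 1;0 -16 -3 0 1;0 -22 -3 0 1;0 -22 -3 0 1;0 -22 -3 0 1"}}

```text
time_s: 24.32
position: [0.547, 0.2527, 0.2679]
tool_rot: [[0.999, -0.04, -0.0], [-0.04, -0.999, 0.0], [-0.0, -0.0, -1.0]]
ft_force: [0.8, -0.2, -0.1]
grip_width: 0.0852
gripper_force: 0.0
```

```bash
python3 - <<'E'
from h import *
np.set_printoptions(precision=4,suppress=True)
a=snap('top','top5');b=snap('side','side5')
s=observe();print(s['position'],s['time_s'],s['tool_rot'])
for n in('cazuela','stick1','chute_mouth','pin','hopper_rim'):
  for c in('top','side'):
    for r in spotter.mark_of(n,c)[:4]: print(n,c,round(r['score'],2),np.array(r['point']))
w=np.hstack([cv2.resize(a['pixels'][140:250,110:340],(460,220)),cv2.resize(b['pixels'][120:340,140:340],(330,363))[:220]]) if 0 else cv2.resize(b['pixels'],(768,576))
cv2.imwrite('pics/c7.png',w)
E
```

```text
[0.5473 0.2502 0.2681] 24.425 [[ 0.999  -0.0437 -0.0005]
 [-0.0437 -0.999  -0.0004]
 [-0.0005  0.0005 -1.    ]]
cazuela top 0.89 [0.4523 0.0266 0.0023]
cazuela top 0.54 [ 0.5067 -0.2878  0.1927]
cazuela top 0.39 [ 0.697   0.3705 -0.0003]
cazuela side 0.58 [ 0.4555  0.0222 -0.0016]
stick1 top 0.63 [0.4465 0.4011 0.004 ]
stick1 top 0.52 [ 0.47   -0.1817 -0.0013]
stick1 side 0.75 [ 0.448   0.2851 -0.002 ]
stick1 side 0.75 [0.4516 0.3986 0.0004]
stick1 side 0.73 [0.6841 0.235  0.0055]
stick1 side 0.71 [0.661  0.0371 0.0128]
chute_mouth top 0.88 [0.4564 0.0246 0.0799]
chute_mouth side 0.73 [0.4536 0.0264 0.0749]
pin top 0.5 [ 0.6998  0.3674 -0.    ]
pin top 0.48 [ 0.6727 -0.0528  0.0003]
pin top 0.45 [ 0.6016 -0.0704  0.0027]
pin top 0.44 [0.6543 0.0349 0.0083]
pin side 0.68 [ 0.6709 -0.0549 -0.002 ]
pin side 0.64 [0.6602 0.0363 0.0173]
hopper_rim top 0.58 [ 0.4641 -0.1138  0.2347]
hopper_rim side 0.6 [ 0.4647 -0.1124  0.2326]
hopper_rim side 0.32 [0.5562 0.3912 0.0016]
```

View pics/c7.png

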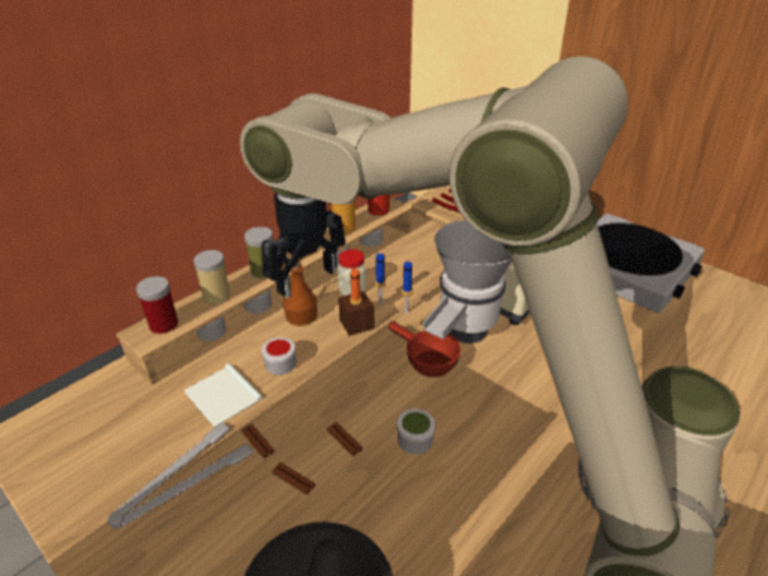

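The side view shows the cazuelita under the chute at (432,355), measured within about 3 mm. The pin is in its block at (355,300), and the sticks are unmoved at (258,440), (293,478) and (345,438). Next is stick C.

Call:
{"fn": "move_arm", "kwargs": {"series": "-5 -1.4 4 3 1;-10.15 -2.8 10 5.5 1;-10.15 -2.8 16 5.5 0.3;-10.15 -2.8 20 5.5 0.3;-10.15 -2.8 23 5.5 0.3;-10.15 -2.8 23 5.5 0.3;-10.15 -2.8 23 5.5 0.3"}}

```text
time_s: 25.8
position: [0.4481, 0.2832, 0.0397]
tool_rot: [[0.99, -0.14, 0.002], [-0.14, -0.99, 0.001], [0.002, -0.001, -1.0]]
ft_force: [-0.4, -0.5, -0.6]
grip_width: 0.0555
gripper_force: 0.0
```

Call:
{"fn": "move_arm", "kwargs": {"series": "0 0 2 0 0.3;0 0 3.2 0 0.3;0 0 3.7 0 0.3;0 0 3.7 0 -1;0 0 3.7 0 -1;0 0 3.7 0 -1;0 0 3.7 0 -1;0 0 3.7 0 -1", "force": 30}}

```text
time_s: 26.8
position: [0.4477, 0.2831, 0.002]
tool_rot: [[0.99, -0.139, 0.001], [-0.139, -0.99, 0.0], [0.001, -0.001, -1.0]]
ft_force: [-0.8, -0.3, 5.5]
grip_width: 0.0229
gripper_force: 30.3
```

Call:
{"fn": "move_arm", "kwargs": {"series": "0 0 -5 0 -1;0 0 -11 0 -1;0 0 -17 0 -1;0 0 -23 0 -1;0.5 3 -28 0 -1;1.5 8 -28 0 -1;2.5 14 -28 0 -1;3.6 20 -28 0 -1"}}

```text
time_s: 27.8
position: [0.4546, 0.0783, 0.2814]
tool_rot: [[0.99, -0.139, 0.0], [-0.139, -0.99, -0.0], [0.0, 0.0, -1.0]]
ft_force: [0.3, -1.3, 0.1]
grip_width: 0.0233
gripper_force: 29.6
```

Call:
{"fn": "move_arm", "kwargs": {"series": "1.3 6 0 0 -1;2.5 12.5 0 0 -1;3.66 18.9 0 0 -1;3.66 18.9 0 0 -1;3.66 18.9 0 0 -1"}}

```text
time_s: 28.42
position: [0.4647, -0.1122, 0.2812]
tool_rot: [[0.99, -0.14, -0.0], [-0.14, -0.99, 0.001], [-0.001, -0.001, -1.0]]
ft_force: [-0.1, 0.4, -0.0]
grip_width: 0.023
gripper_force: 29.6
```

Call:
{"fn": "move_arm", "kwargs": {"series": "0 0 5 0 -1;0 0 9 0 -1;0 0 10 0 -1;0 0 10 0 0;0 0 10 0 0;0 0 10 0 0;0 0 4 0 0;0 0 0 0 0"}}

```text
time_s: 29.42
position: [0.4651, -0.1125, 0.2842]
tool_rot: [[0.99, -0.14, 0.003], [-0.14, -0.99, -0.001], [0.003, 0.001, -1.0]]
ft_force: [0.5, -0.8, 1.0]
grip_width: 0.0426
gripper_force: 0.0
```

```bash
cat > look.py <<'E'
from h import *
import sys
np.set_printoptions(precision=4,suppress=True)
a=snap('top','top_'+sys.argv[1]);b=snap('side','side_'+sys.argv[1])
s=observe();print(s['position'],s['time_s'],np.array(s['tool_rot'])[:,1])
for c,im in(('top',a),('side',b)):
  for n in('stick1','cazuela'):
    for r in spotter.mark_of(n,c)[:5]: print(n,c,round(r['score'],2),np.array(r['point']))
  for r in spotter.cut_out('stick1',c)[:5]:
      ys,xs=np.nonzero(np.array(r['pixels']))
      P=atz(im,np.c_[xs,ys],.012)[:,:2];mu=P.mean(0);(ev,V)=np.linalg.eigh(np.cov((P-mu).T))
      print('cut',c,round(r['score'],2),len(xs),mu,'deg',np.degrees(np.arctan2(V[1,1],V[0,1]))%180)
E
python3 look.py s1
```

```text
[ 0.4662 -0.113   0.2861] 29.525 [-0.1395 -0.9902  0.0032]
stick1 top 0.66 [0.4467 0.3994 0.0035]
stick1 top 0.5 [0.5513 0.3916 0.0009]
stick1 top 0.39 [ 0.468  -0.1096  0.1526]
cazuela top 0.89 [0.4528 0.0229 0.0014]
cazuela top 0.73 [ 0.4231 -0.2963  0.1516]
cut top 0.56 141 [0.5556 0.3877] deg 171.16824952385193
cut top 0.43 126 [0.4508 0.3961] deg 9.387433497401076
stick1 side 0.62 [0.4513 0.3958 0.    ]
stick1 side 0.51 [0.5555 0.387  0.002 ]
stick1 side 0.5 [0.7693 0.101  0.0015]
cazuela side 0.8 [0.4554 0.0236 0.0006]
cazuela side 0.54 [ 0.4504 -0.3537  0.1475]
cut side 0.57 229 [0.5508 0.3941] deg 172.39735050853878
cut side 0.52 292 [0.4446 0.4026] deg 6.033600457411893
```

Call:
{"fn": "move_arm", "kwargs": {"series": "-1.1 -6.2 0 -4 0.2;-2.2 -12.4 0 -8 0.2;-3.3 -18.6 0 -12 0.2;-4.4 -24.8 0 -15.5 0.2;-5.5 -31 0 -15.5 0.2;-6.6 -37.2 0 -15.5 0.2;-7.7 -43.4 0 -15.5 0.2;-8.87 -50.4 0 -15.5 0.2"}}

```text
time_s: 30.82
position: [0.4472, 0.3894, 0.2804]
tool_rot: [[0.991, 0.13, -0.001], [0.13, -0.991, -0.001], [-0.001, 0.001, -1.0]]
ft_force: [1.4, -1.0, -0.2]
grip_width: 0.0512
gripper_force: 0.0
```

Call:
{"fn": "move_arm", "kwargs": {"series": "0 0 0 0 0.3;0 0 5 0 0.3;0 0 11 0 0.3;0 0 17 0 0.3;0 0 22 0 0.3;0 0 24.5 0 0.3;0 0 24.5 0 0.3"}}

```text
time_s: 31.7
position: [0.447, 0.3859, 0.0345]
tool_rot: [[0.992, 0.129, -0.004], [0.129, -0.992, -0.003], [-0.004, 0.002, -1.0]]
ft_force: [0.2, -0.4, 1.4]
grip_width: 0.0555
gripper_force: 0.0
```

Call:
{"fn": "move_arm", "kwargs": {"series": "0.27 -1.33 0 0 0.3;0.27 -1.33 0 0 0.3;0.27 -1.33 2 0 0.3;0.27 -1.33 3.2 0 0.3;0.27 -1.33 3.2 0 -1;0.27 -1.33 3.2 0 -1;0.27 -1.33 3.2 0 -1;0.27 -1.33 3.2 0 -1"}}

```text
time_s: 32.7
position: [0.449, 0.4011, 0.005]
tool_rot: [[0.991, 0.13, 0.001], [0.13, -0.991, 0.001], [0.001, -0.001, -1.0]]
ft_force: [0.2, -0.6, 5.2]
grip_width: 0.0231
gripper_force: 30.9
```

Call:
{"fn": "move_arm", "kwargs": {"series": "0 0 0 0 -1;0 0 -5 0 -1;0 0 -11 0 -1;0 0 -17 0 -1;0 0 -23 0 -1;0 0 -28 0 -1;0 0 -28 0 -1"}}

```text
time_s: 33.58
position: [0.4494, 0.4014, 0.2884]
tool_rot: [[0.991, 0.13, 0.007], [0.13, -0.991, 0.004], [0.007, -0.003, -1.0]]
ft_force: [-0.0, -0.3, -0.7]
grip_width: 0.0232
gripper_force: 30.4
```

Call:
{"fn": "move_arm", "kwargs": {"series": "-0.6 6 0 0 -1;-1.2 12 0 0 -1;-1.8 18 0 0 -1;-2.4 24 0 0 -1;-3 30 0 0 -1;-3.6 36 0 0 -1;-4.2 42 0 0 -1;-4.6 46 0 0 -1"}}

```text
time_s: 34.58
position: [0.4623, -0.0635, 0.2831]
tool_rot: [[0.992, 0.128, -0.002], [0.128, -0.992, 0.001], [-0.002, -0.001, -1.0]]
ft_force: [1.0, 0.6, -0.5]
grip_width: 0.0228
gripper_force: 30.4
```

Call:
{"fn": "move_arm", "kwargs": {"series": "-0.46 5.1 0 0 -1;-0.46 5.1 0 0 -1;-0.46 5.1 0 0 -1;-0.46 5.1 0 0 -1"}}

```text
time_s: 35.08
position: [0.4649, -0.1113, 0.2841]
tool_rot: [[0.991, 0.131, -0.0], [0.131, -0.991, 0.0], [-0.0, -0.0, -1.0]]
ft_force: [0.9, 0.1, 0.2]
grip_width: 0.0229
gripper_force: 30.4
```

Call:
{"fn": "move_arm", "kwargs": {"series": "0 0 5 0 -1;0 0 8.5 0 -1;0 0 9.2 0 -1;0 0 9.2 0 0;0 0 9.2 0 0;0 0 9.2 0 0;0 0 4 0 0;0 0 0 0 0"}}

```text
time_s: 36.08
position: [0.4651, -0.1124, 0.2866]
tool_rot: [[0.992, 0.13, 0.002], [0.13, -0.992, -0.001], [0.001, 0.001, -1.0]]
ft_force: [-0.1, 0.1, -0.0]
grip_width: 0.0426
gripper_force: 0.0
```

```bash
python3 look.py s2; python3 - <<'E'
from h import *
w=cv2.imread('pics/top_s2.png');cv2.imwrite('pics/c8.png',np.hstack([cv2.resize(w[150:230,120:210],(450,400),interpolation=2),cv2.resize(w[180:250,270:370],(350,245),interpolation=2).copy() if 0 else cv2.resize(w[180:250,285:355],(350,400),interpolation=2)]))
E
```

```text
[ 0.4662 -0.113   0.2889] 36.175 [ 0.1302 -0.9915  0.0053]
stick1 top 0.55 [0.554  0.3883 0.0021]
stick1 top 0.5 [ 0.4635 -0.1067  0.1679]
cazuela top 0.57 [ 0.4534  0.0261 -0.0022]
cut top 0.59 37 [ 0.4438 -0.1359] deg 53.828454457745195
stick1 side 0.78 [ 0.5581  0.3871 -0.0004]
stick1 side 0.63 [ 0.4673 -0.1134  0.1662]
stick1 side 0.48 [ 0.4268 -0.2956  0.1497]
cazuela side 0.68 [0.4536 0.0212 0.0006]
cut side 0.59 204 [0.5494 0.3938] deg 171.22861064229375
cut side 0.43 19 [ 0.613  -0.3212] deg 5.806262665515561
```

View pics/c8.png

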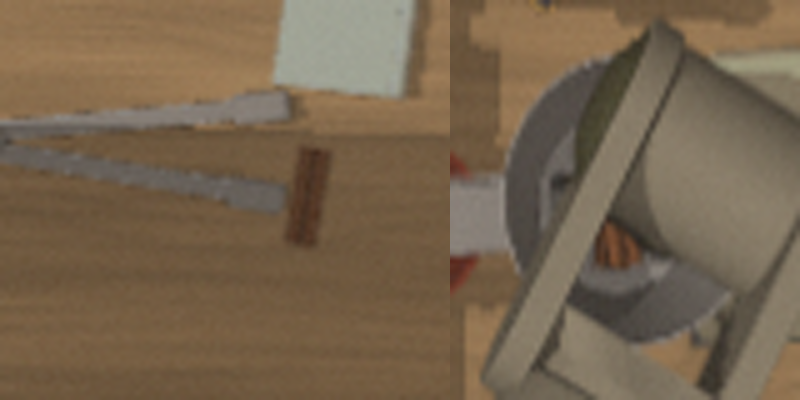

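The crop shows stick A at (308,198) with the tongs' jaw tip beside it at (287,195). The free stretch of the stick is y 215–247, so I'll grip its near end there. Two sticks are in the hopper at (618,245).

Call:
{"fn": "move_arm", "kwargs": {"series": "1.5 -5.9 0 4 0;3 -11.8 0 8 0;4.5 -17.7 0 12 0;6 -23.6 0 16 0;7.5 -29.5 0 16 0;9 -35.4 0 16 0;10.5 -41.3 0 16 0;12 -47 0 16 0"}}

```text
time_s: 37.48
position: [0.5226, 0.3713, 0.2834]
tool_rot: [[0.989, -0.148, -0.001], [-0.148, -0.989, -0.001], [-0.001, 0.001, -1.0]]
ft_force: [0.7, -1.0, -0.0]
grip_width: 0.0423
gripper_force: 0.0
```

Call:
{"fn": "move_arm", "kwargs": {"series": "0.6 -2.4 0 0 0.1;0.6 -2.4 6 0 0.1;0.6 -2.4 12 0 0.1;0.6 -2.4 17 0 0.1;0.6 -2.4 21 0 0.1;0.6 -2.4 23 0 0.1;0.6 -2.4 23 0 0.1;0.6 -2.4 23 0 0.1"}}

```text
time_s: 38.48
position: [0.5327, 0.3923, 0.0551]
tool_rot: [[0.989, -0.148, 0.001], [-0.148, -0.989, 0.0], [0.001, -0.001, -1.0]]
ft_force: [-0.6, -0.2, 0.1]
grip_width: 0.0469
gripper_force: 0.0
```

Call:
{"fn": "move_arm", "kwargs": {"series": "-0.65 0 0 0 0.1;-0.65 0 0 0 0.1;-0.65 0 3 0 0.1;-0.65 0 4.5 0 0.1;-0.65 0 5.2 0 0.1;-0.65 0 5.2 0 -1;-0.65 0 5.2 0 -1;-0.65 0 5.2 0 -1"}}

```text
time_s: 39.48
position: [0.5261, 0.3932, 0.003]
tool_rot: [[0.989, -0.148, 0.001], [-0.148, -0.989, 0.0], [0.001, -0.001, -1.0]]
ft_force: [0.9, -0.7, 0.1]
grip_width: 0.023
gripper_force: 29.9
```

Call:
{"fn": "move_arm", "kwargs": {"series": "0 0 0 0 -1;0 0 0 0 -1;0 0 -5 0 -1;0 0 -11 0 -1;0 0 -17 0 -1;0 0 -23 0 -1;0 0 -28 0 -1;0 0 -28 0 -1"}}

```text
time_s: 40.48
position: [0.5266, 0.3935, 0.2867]
tool_rot: [[0.989, -0.148, 0.007], [-0.148, -0.989, 0.004], [0.007, -0.005, -1.0]]
ft_force: [0.4, -0.1, 0.0]
grip_width: 0.0232
gripper_force: 29.9
```

Call:
{"fn": "move_arm", "kwargs": {"series": "-0.1 5 0 0 -1;-0.3 11 0 0 -1;-0.4 17 0 0 -1;-0.6 23 0 0 -1;-0.8 29 0 0 -1;-0.9 35 0 0 -1;-1.1 41 0 0 -1;-1.2 46 0 0 -1"}}

```text
time_s: 41.48
position: [0.4447, -0.0618, 0.2812]
tool_rot: [[0.989, -0.149, -0.002], [-0.149, -0.989, 0.001], [-0.002, -0.0, -1.0]]
ft_force: [-0.1, 0.3, 0.2]
grip_width: 0.0234
gripper_force: 29.9
```

Call:
{"fn": "move_arm", "kwargs": {"series": "-0.12 4.95 0 0 -1;-0.12 4.95 0 0 -1;-0.12 4.95 0 0 -1;-0.12 4.95 0 0 -1"}}

```text
time_s: 41.98
position: [0.4373, -0.1077, 0.282]
tool_rot: [[0.989, -0.147, -0.001], [-0.147, -0.989, 0.0], [-0.001, -0.0, -1.0]]
ft_force: [-0.0, 0.0, 0.1]
grip_width: 0.0233
gripper_force: 29.9
```

Call:
{"fn": "move_arm", "kwargs": {"series": "0 0 5 0 -1;0 0 7.8 0 -1;0 0 8 0 -1;0 0 8 0 0;0 0 8 0 0;0 0 8 0 0;0 0 3 0 0;0 0 -2 0 0"}}

```text
time_s: 42.98
position: [0.4371, -0.1088, 0.304]
tool_rot: [[0.989, -0.148, -0.0], [-0.148, -0.989, 0.0], [-0.0, -0.0, -1.0]]
ft_force: [-0.1, 0.2, -0.7]
grip_width: 0.0426
gripper_force: 0.0
```

Call:
{"fn": "move_arm", "kwargs": {"series": "-2 6 -2 0 1;-4 12 -2 0 1;-6 18 -2 0 1;-6 24 -2 0 1;-6 24 -2 0 1"}}

```text
time_s: 43.6
position: [0.3412, -0.3405, 0.3218]
tool_rot: [[0.988, -0.153, -0.001], [-0.153, -0.988, 0.0], [-0.001, -0.0, -1.0]]
ft_force: [-0.4, 0.1, -0.8]
grip_width: 0.0852
gripper_force: 0.0
```

```bash
python3 look.py s3; python3 - <<'E'
from h import *
for n in('pin','lever_knob','chute_mouth'):
  for c in('top','side'):
    for r in spotter.mark_of(n,c)[:3]: print(n,c,round(r['score'],2),np.round(r['point'],4))
w=cv2.imread('pics/top_s3.png');v=cv2.imread('pics/side_s3.png')
cv2.imwrite('pics/c9.png',np.hstack([cv2.resize(w[140:250,225:405],(450,275),interpolation=2),cv2.resize(v[150:260,200:340],(350,275),interpolation=2)]))
E
```

```text
[ 0.3422 -0.3375  0.3223] 43.7 [-0.1493 -0.9888 -0.0004]
stick1 top 0.44 [ 0.4669 -0.1129  0.179 ]
cazuela top 0.74 [ 0.4506  0.0237 -0.0013]
cut top 0.64 146 [ 0.4777 -0.1337] deg 177.23581231124993
stick1 side 0.69 [ 0.4679 -0.117   0.1771]
cazuela side 0.67 [0.4566 0.0232 0.0006]
cut side 0.57 134 [ 0.617  -0.3368] deg 2.813123243213198
pin top 0.7 [ 0.4644 -0.1089  0.1683]
pin top 0.42 [0.6556 0.0371 0.0118]
pin top 0.42 [ 0.6054 -0.0716  0.0019]
pin side 0.65 [ 6.683e-01 -5.340e-02 -6.000e-04]
pin side 0.62 [0.6591 0.0366 0.0127]
pin side 0.47 [ 6.072e-01 -7.120e-02 -2.000e-04]
lever_knob top 0.53 [ 0.4679 -0.1114  0.1765]
lever_knob top 0.52 [ 0.4539 -0.3584  0.193 ]
chute_mouth top 0.91 [0.4519 0.0258 0.0787]
chute_mouth side 0.76 [0.4544 0.0228 0.0764]
```

View pics/c9.png

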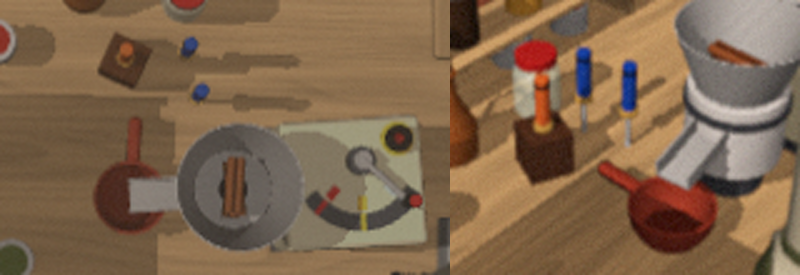

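The left crop shows the sticks stacked in the hopper at (235,185), the cazuelita under the chute at (130,195), the pin in its block at (125,55), and the lever on the white mark at (415,200). Only the lever to medium is left.

Call:
{"fn": "move_arm", "kwargs": {"series": "5.5 0 0 -8 1;11.26 0 0 -16 1;11.26 0 0 -23 1;11.26 0 5 -23 1;11.26 0 10 -23 1;11.26 0 14.4 -23 1;11.26 0 14.4 -23 1;11.26 0 14.4 -23 1"}}

```text
time_s: 45.3
position: [0.4544, -0.3547, 0.1803]
tool_rot: [[0.968, 0.25, 0.002], [0.25, -0.968, -0.002], [0.001, 0.003, -1.0]]
ft_force: [0.2, -0.5, 0.2]
grip_width: 0.0857
gripper_force: 0.0
```

Call:
{"fn": "move_arm", "kwargs": {"series": "0 0 0 0 -1;0 0 0 0 -1;0 0 0 0 -1;0 0 0 0 -1;0 0 0 0 -1;0 0 0 0 -1"}}

```text
time_s: 46.05
position: [0.4537, -0.3537, 0.1787]
tool_rot: [[0.968, 0.25, -0.0], [0.25, -0.968, 0.0], [0.0, -0.0, -1.0]]
ft_force: [-2.6, 4.3, 6.3]
grip_width: 0.0189
gripper_force: 29.4
```

Call:
{"fn": "move_arm", "kwargs": {"series": "-0.5 -0.75 0 0 -1;-0.9 -1.52 0 0 -1;-1.2 -2.4 0 0 -1;-1.39 -3.23 0 0 -1;-1.5 -4.05 0 0 -1;-1.54 -4.85 0 0 -1;-1.48 -5.7 0 0 -1;-1.37 -6.49 0 0 -1"}}

```text
time_s: 47.05
position: [0.4239, -0.2948, 0.1786]
tool_rot: [[0.968, 0.249, 0.0], [0.249, -0.968, -0.002], [-0.0, 0.002, -1.0]]
ft_force: [5.7, -2.7, 2.3]
grip_width: 0.0185
gripper_force: 29.7
```

Call:
{"fn": "move_arm", "kwargs": {"series": "0 0 0 0 -1;0 0 0 0 -1;0 0 0 0 -1"}}

```text
time_s: 47.42
position: [0.424, -0.2945, 0.1785]
tool_rot: [[0.968, 0.25, -0.001], [0.25, -0.968, 0.0], [-0.001, -0.0, -1.0]]
ft_force: [-2.3, -0.6, 6.9]
grip_width: 0.0186
gripper_force: 30.0
```

Now I release the knob, lift and back away toward the starting side, then check.

Call:
{"fn": "move_arm", "kwargs": {"series": "0 0 0 0 1;0 0 0 0 1;0 0 0 0 1;0 0 0 0 1;0 0 -6 0 1;0 0 -12 0 1;-5 5 -14 0 1;-10 10 -14 0 1"}}

```text
time_s: 48.42
position: [0.3617, -0.4012, 0.3195]
tool_rot: [[0.968, 0.252, 0.002], [0.252, -0.968, -0.003], [0.001, 0.003, -1.0]]
ft_force: [0.4, -0.6, -0.4]
grip_width: 0.0855
gripper_force: 0.0
```

Call:
{"fn": "move_arm", "kwargs": {"series": "-5 5 0 0 1;-7 9 0 0 1;-7 9 0 0 1;-7 9 0 0 1"}}

```text
time_s: 48.92
position: [0.3169, -0.5044, 0.3175]
tool_rot: [[0.968, 0.25, 0.0], [0.25, -0.968, 0.001], [0.0, -0.001, -1.0]]
ft_force: [0.0, -0.5, 0.4]
grip_width: 0.0855
gripper_force: 0.0
```

```bash
python3 look.py s4; python3 - <<'E'
from h import *
P=np.array([.5091,-.2903])
for n in('lever_knob','lever_pivot','pin','chute_mouth'):
  for c in('top','side'):
    for r in spotter.mark_of(n,c)[:3]:
      p=np.array(r['point']);d=p[:2]-P;print(n,c,round(r['score'],2),np.round(p,4), round(np.radians(228.7)-np.arctan2(d[1],d[0])%(2*np.pi),3) if n=='lever_knob' else '')
w=cv2.imread('pics/top_s4.png');v=cv2.imread('pics/side_s4.png')
cv2.imwrite('pics/c10.png',np.hstack([cv2.resize(w[140:250,225:405],(450,275),interpolation=2),cv2.resize(v[150:260,200:340],(350,275),interpolation=2)]))
E
```

```text
[ 0.3173 -0.5038  0.318 ] 49.025 [ 0.2513 -0.9679  0.0003]
stick1 top 0.73 [ 0.4618 -0.1071  0.1681]
stick1 top 0.72 [ 0.4606 -0.1417  0.1557]
stick1 top 0.6 [ 0.4631 -0.1102  0.1501]
cazuela top 0.57 [0.4539 0.0257 0.0004]
cazuela top 0.29 [ 0.4663 -0.114   0.2355]
cut top 0.72 162 [ 0.4752 -0.1328] deg 6.230773714302728
cut top 0.65 140 [ 0.4717 -0.1623] deg 0.43255000628428775
cut top 0.56 4561 [ 0.4781 -0.2381] deg 94.01170830408216
stick1 side 0.59 [ 0.4682 -0.1122  0.1615]
stick1 side 0.56 [0.6643 0.0365 0.0124]
stick1 side 0.42 [ 0.4634 -0.1406  0.1552]
cazuela side 0.78 [ 0.4561  0.0253 -0.0001]
cazuela side 0.41 [ 0.4647 -0.1144  0.2318]
cut side 0.59 34 [ 0.5997 -0.3425] deg 1.7390213227415359
cut side 0.41 4397 [ 0.558  -0.2981] deg 114.87437872588093
cut side 0.26 520 [0.6685 0.0239] deg 139.66879427850816
lever_knob top 0.46 [ 0.4222 -0.2945  0.1924] 0.802
lever_knob top 0.4 [ 0.4654 -0.1119  0.2333] 2.181
lever_knob side 0.63 [ 0.4217 -0.2987  0.1892] 0.754
lever_pivot top 0.65 [ 0.5069 -0.2868  0.1959] 
lever_pivot top 0.24 [ 0.6972  0.3686 -0.0029] 
lever_pivot side 0.63 [ 0.5067 -0.2907  0.1899] 
lever_pivot side 0.32 [ 0.3526  0.198  -0.0009] 
pin top 0.62 [ 0.6066 -0.068   0.0022] 
pin top 0.48 [0.6534 0.038  0.0092] 
pin top 0.45 [ 0.4279 -0.296   0.1518] 
pin side 0.73 [ 0.6734 -0.0547 -0.0015] 
pin side 0.58 [0.6603 0.0356 0.011 ] 
pin side 0.49 [ 0.6083 -0.0728 -0.0007] 
chute_mouth top 0.76 [0.4537 0.0269 0.0788] 
chute_mouth side 0.66 [ 0.464  -0.1119  0.2312]
```

View pics/c10.png

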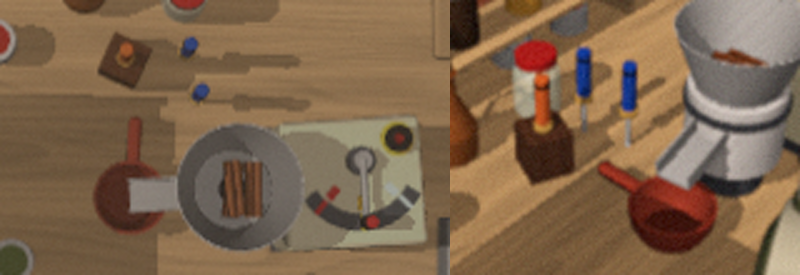

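The lever knob covers the yellow mark at (372,222), reading about 0.8 rad. The sticks are in the hopper at (243,188), with one slid sideways but well inside. The pin and cazuelita are in place. I'm handing the job in.

```bash
python3 -c "
from rig import order
print(order.close_job())"
```

```text
the job is handed in; nothing more can be done
None
```

The job is handed in, with no verdict returned: by my last measurements the lever is at medium (about 0.8 rad) after the reset with the lever off, the pin is back in its block, the cazuelita is centred under the chute, and all three sticks found are in the hopper.

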